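# Lock a heel block in the buffing jig

## Task

Get the heel block ready for buffing: pull the jig's black slide knob all the way out until it clicks, take the broad, low D-shaped wooden heel block from the bench and set it down flat (do not drop it) in the jig's bed between the two low fences, its round end towards the knob and its straight edge right up against the steel stop at the other end of the bed, then push the knob fully home so that the bolt locks over the block. Leave the other heel blocks and everything else on the bench where they are.

Things in the scene. Friction and masses are not known exactly. Their poses are not given: they have to be found in the camera images.
- jig: Buffing jig, fixed to the bench: steel plate 175 x 200 x 8 mm carrying a wooden plinth, 122 x 100 mm, whose top (the bed) is 45 mm above the bench. Origin at bench level on its middle line; x points away from the knob along the bolt, y left, z up. Two low steel fences on the bed: inner faces at y = +-31 mm, 6 mm high, 6 mm thick, x -12 to 28 mm.
- far_stop (a point): Middle of the far stop's face, at the bed's top (jig x = 32 mm). Upright steel strip 84 mm wide, 10 mm thick, 20 mm high above the bed.
- shield (a point): Middle of the lower edge of the grey upright dust shield: 196 mm wide, 4 mm thick, from 135 to 210 mm above the bench, jig x = -95.5 to -91.5 mm, on 12 mm posts at y = +-92 mm. It stands above and 15 mm beyond the knob's centre when home, so no gripper fits from straight above: tilt the tool 20 to 50 degrees, fingers pointing down and along the jig's +x under the shield.
- guide (a point): Middle of the top of the bolt guide, between shield and bed: 50 mm wide, jig x -65 to -42 mm, top 105 mm above the bench; a brass detent pin stands 10 mm above it.
- bed (a point): Where the low heel block's origin must come: on the bed's top, 31 mm before the far stop and midway between the fences; axes as the jig's; z = 45 mm above the bench.
- bolt (a joint): Travel of the knob and its bolt in m: 0 fully home, 0.036 fully out (pulled along the jig's -x). A spring detent holds it at either end; about 10 N frees it. Home, the flat bolt (20 mm wide, 11 mm thick, underside 31 mm above the bed) reaches 26 mm over the block; fully out it clears the block by 10 mm.
- knob_grip (a point): Centre of the black cylindrical knob, 30 mm across, 28 mm long along the jig's x; 85 mm above the bench, 45 mm in front of the bolt guide when home (jig x = -110 mm). Stem behind it 12 mm thick. Axes as the jig's.
- heel_low: The broad, low D-shaped wooden heel block, 62 mm long, 56 mm wide, 28 mm high: straight edge at its +x end (31 mm from the origin), straight parallel sides at y = +-28 mm from x -3 to 31 mm, round end (radius 28) to -x. Origin at the middle of its underside.
- heel_nose (a point): Tip of the low heel block's round end, on its underside, 31 mm from its origin.
- heel_tall: the tall D-shaped wooden heel block, 62 x 56 x 55 mm high; bystander. Origin under its centre.
- heel_narrow: the narrow D-shaped wooden heel block, 42 x 36 x 28 mm high; bystander. Origin under its centre.
- polish_tin: flat dark metal tin, 72 mm across, 28 mm high; bystander. Origin under its centre.
- cream_jar: white jar, 60 mm across, 55 mm high; bystander. Origin under its centre.
- thread_cone: grey cone of thread, 52 mm across at the foot, 75 mm high; bystander. Origin under its centre.
- hammer: hammer lying on the bench; bystander. Origin under its centre.
- brush: brush lying on the bench; bystander. Origin under its centre.
- rubber_puck: black rubber disc, 44 mm across, 30 mm high; bystander. Origin under its centre.
Mind the look-alikes: they are no part of the job. Leave any red look-alike of the heel_low alone.

How it is judged (in metres and radians):
On the way, in this order (a step that is already met when the one before it is completed fails the run):
1. the knob is pulled fully out (value of joint bolt above 0.032 m), for 0.2 s.
2. the low heel block lies in the bed against the far stop, with the knob still out (x of heel_low in the frame of bed between -0.005 and 0.003 m and y of heel_low in the frame of bed between -0.005 and 0.005 m and z of heel_low in the frame of bed between -0.003 and 0.003 m and angle between the x axis of heel_low and the x axis of jig, either way round below 0.1 rad and angle between heel_low's own z axis and vertical below 0.05 rad and x of heel_nose in the frame of bed below 0 m and linear speed of heel_low below 0.02 m/s and value of joint bolt above 0.03 m), for 0.2 s.
At the end, for the whole second after the job is handed in: The knob is fully home (within 3 mm) and the low heel block lies flat and still in the bed, straight edge within 5 mm of the far stop, within 5 mm of the middle and 0.1 rad of square, round end towards the knob (x of heel_low in the frame of bed between -0.005 and 0.003 m and y of heel_low in the frame of bed between -0.005 and 0.005 m and z of heel_low in the frame of bed between -0.003 and 0.003 m and angle between the x axis of heel_low and the x axis of jig, either way round below 0.1 rad and angle between heel_low's own z axis and vertical below 0.05 rad and x of heel_nose in the frame of bed below 0 m and linear speed of heel_low below 0.02 m/s and value of joint bolt below 0.003 m); the robot touches nothing.
It fails at once if another thing on the bench is moved by more than 25 mm (distance of any of heel_tall, heel_narrow, polish_tin, cream_jar, thread_cone, hammer, brush, rubber_puck from where it was at the start of the episode above 0.025 m).
It fails at once if the heel block is dropped into the bed (horizontal distance between heel_low and bed below 0.04 m and z of heel_low in the frame of bed below 0.04 m and linear speed of heel_low above 0.45 m/s).
It also fails if it takes over 69 s, if anything falls off the work surface, if the arm or the gripper's body presses on something with over 40 N, if the wrist force passes 120 N, or if a joint passes its speed limit or range.

## Robot

A 7-joint arm with a two-finger parallel gripper is mounted at the origin on the work surface. World frame = base frame: x ahead of the robot, y to its left, z up, the work surface at z = 0. Lengths are in mm, angles in rad, forces in N, time in s.
With the tool pointing down it reaches from about 425 to 1025 mm from the base axis. Payload 3.6 kg.
Tool frame: the origin (TCP) lies midway between the tips of the shut fingers; the grasp point (between the pads) lies 19 mm behind it; z points along the fingers, y is the line along which they close (so a half turn about z gives the same grasp; the last joint's range is limited). The gripper opens to 85 mm and grips with 20 to 120 N. Pads are 22 mm wide; open, the fingers measure 114 mm over their backs; the gripper's body (76 mm by 85 mm) begins 54 mm behind the grasp point. The pads swing forward as they close: fully open they stand 13 mm farther back than shut.
Start: joints at [-1.254, 0.591, 0.048, 1.609, -0.033, 0.943, -0.034], TCP at [289.519, 664.686, 231.302] pointing down, gripper open.
Joint ranges: [-2.69, 2.69], [-0.47, 2.24], [-1.27, 1.36], [0.19, 2.51], [-1.53, 4.68], [0.08, 2.07], [-3.09, 3.09]. Speed limits (rad/s): [2.57, 2.57, 3.14, 3.14, 3.14, 3.14, 3.14].

## Interface

Orientations are given as a unit quaternion [w, x, y, z].
In Python, from workcell import observe, read_camera, hand_in, boxes_of, trace, spot_point gives the robot as it stands.
- The arm moves only by the tool drive_tool, never from a script. Its argument "steps" is a list that holds one entry, the list of rows, each a list of 7 numbers: the turn, a rotation vector about the tool's x, y, z in degrees, then the shift along the tool's x, y, z in m, then the finger opening in m, from 0 to 0.0854. A call has 1 to 20 rows; each row shifts and turns the commanded pose from where the row before left it, along the tool's axes as they then stand; what a row does not reach is not made up. A row lasts 1/12 s, in which the tool goes at most 41.7 mm and 7.16 degrees, less where a joint would pass 70% of its speed; a pose out of reach is approached as far as the arm can. A call is refused whole if a number of a shift passes 0.0417 or a number of a turn 7.16, either way. A call with a gripper value outside its range is refused whole. The fingers move at their own pace and stop on an object; "squeeze" is the grip in N (left out, the last holds). Time passes only in rows, so rows that do not move let the fingers close. It gives the time, the measured TCP pose, the force, the opening and the grip force at its end, in the units of the state.
- observe(): the state, without advancing time (a new reading comes with each control period).
- read_camera(name): name is "side" or "top"; returns a dict with "image" (420x560x3 uint8, red, green, blue), "K" (3x3 intrinsics, pixels), "world_from_camera" (4x4, takes a point from camera to world coordinates). Camera axes: x right, y down, z forward; pixel columns grow to the right and rows downward; lengths in mm; the calibration is good to about 2 mm. A picture is of the moment at which its call begins. There is no depth.
- hand_in(): hands the job in; it is judged then, once.
Trained networks look in a picture, given as the dict that the camera call returned (one of the last four; its "shot" number tells which), for a name from the list of things; names that differ only in an ending like _2 or _b are one class to them, and where a whole thing is asked for, a point or a joint stands for the part that bears it (a point fixed in the world has none). Each returns a list of dicts, best first, with "score" (0 to 1); they miss things now and then, are a little off and sometimes report something else, mostly with a low value. They report only what shows in the picture. A call takes as long as a camera call. They do not tell look-alikes from the thing itself.
- boxes_of(picture, target): "rect" ([left, top, width, height] in pixels, round what is visible of it).
- trace(picture, target): "mask" (420x560 bool, what is visible of it) and "rect" ([left, top, width, height] in pixels, round what is visible of it).
- spot_point(picture, target): "xy" ([column, row] in pixels: a listed point, or the origin of a listed thing).
The state is a dict: "time": time; "joints": joint angles; "joint_vel": joint speeds; "tau": joint torques, N m; "tool_pos": TCP position; "orientation": TCP orientation; "contact_force": force on the tool from outside, world axes, zero at the start; "ft_torque": the same for the moment, N m; "grip_width": finger opening in mm; "grip_force": force on a finger pad.
Only numpy, scipy, OpenCV 4.12 (cv2) and the standard library are available. Lean on these libraries where they do the work, as an engineer would, in place of code of your own. Each camera call takes 0.05 s, during which the arm holds its last target. There are 200 camera calls.

## Working session

There is one attempt and no reset: what is moved stays moved. The work goes in short steps, Python scripts to look and compute and a tool call to move; the robot and the scene stay as the last step left them, time stands still between calls to the robot, and variables do not carry over. Pictures are saved under pics/ and viewed, at most 10 in all, crops included, and the job is handed in when it is done.

Besides the shell and the picture viewer there is one more tool, called after "Emit:" by a JSON object that holds its "name" and its "arguments", one argument or row to a line. drive_tool: Moves the arm, as the interface text tells. Its arguments: {"type":"object","properties":{"steps":{"type":"array","items":{"type":"array","items":{"type":"array","items":{"type":"number"}}}},"squeeze":{"type":"number"}},"required":["steps"]}

```bash
mkdir -p pics; ls; cat > h.py <<'E'
import numpy as np, cv2
from workcell import *
from scipy.spatial.transform import Rotation as R
def ray(p,xy):
    K=np.array(p["K"]);T=np.array(p["world_from_camera"])
    d=T[:3,:3]@np.linalg.solve(K,[xy[0],xy[1],1.]);return T[:3,3],d/np.linalg.norm(d)
def atz(p,xy,z):
    o,d=ray(p,xy);return o+d*(z-o[2])/d[2]
def tri(a,xa,b,xb):
    o1,d1=ray(a,xa);o2,d2=ray(b,xb)
    s=np.linalg.lstsq(np.c_[d1,-d2],o2-o1,rcond=None)[0]
    p,q=o1+s[0]*d1,o2+s[1]*d2
    return (p+q)/2,np.linalg.norm(p-q)
def save(p,n): cv2.imwrite(f"pics/{n}.png",np.ascontiguousarray(p["image"][:,:,::-1]))
E
python3 - <<'E'
from h import *
np.set_printoptions(precision=1,suppress=True)
s=observe();print(s["time"],s["tool_pos"],s["orientation"])
t=read_camera("top");d=read_camera("side");save(t,"t0");save(d,"s0")
for p in(t,d):print(np.array(p["world_from_camera"]))
for n in["far_stop","shield","guide","bed","knob_grip","heel_low","heel_nose","heel_tall","heel_narrow","rubber_puck","jig"]:
    a=spot_point(t,n);b=spot_point(d,n)
    print(n,[(np.round(x["xy"],1),round(x["score"],2)) for x in a[:3]],[(np.round(x["xy"],1),round(x["score"],2)) for x in b[:3]])
    if a and b: print("   ",*tri(t,a[0]["xy"],d,b[0]["xy"]))
E
```

```text
pics
0.0 [289.2 663.9 230.1] [-0.   0.2  1.  -0. ]
[[   0.    -1.     0.1  365.7]
 [  -1.    -0.     0.   -18.1]
 [  -0.    -0.1   -1.  1407.1]
 [   0.     0.     0.     1. ]]
[[   1.    -0.2    0.2  331.9]
 [  -0.2   -0.6    0.8 -872.6]
 [  -0.    -0.8   -0.6  774.5]
 [   0.     0.     0.     1. ]]
far_stop [(array([248.8, 224.2]), 0.72)] [(array([260.9, 198.4]), 0.64)]
    [498.9  83.2  36.1] 15.268204450663074
shield [(array([204. , 223.1]), 0.8)] [(array([246.3, 152.2]), 0.68), (array([248.8, 162.3]), 0.28)]
    [486.8 211.2 126.8] 6.523311560222098
guide [(array([217.8, 222.3]), 0.62)] [(array([249. , 162.1]), 0.91)]
    [489.4 172.  114. ] 2.704134890487339
bed [(array([236.5, 218.5]), 0.95), (array([345.2, 193.3]), 0.35)] [(array([256.4, 189.8]), 0.72), (array([312.2, 245.7]), 0.62)]
    [504.7 123.9  40.6] 7.210068152849756
knob_grip [(array([203.5, 226.8]), 0.61)] [(array([246. , 157.5]), 0.58)]
    [481.4 215.8 104.9] 14.388317030512644
heel_low [(array([383.7, 262.1]), 0.76), (array([415.3, 231.6]), 0.65), (array([353., 201.]), 0.58)] [(array([251.6, 334. ]), 0.85), (array
[... 211 characters left out ...]
y([210.2, 291.1]), 0.93), (array([298.8, 355.7]), 0.83), (array([263.4, 324.1]), 0.69)]
    [ 387.5 -368.5  199. ] 132.89418822425463
heel_tall [(array([326. , 235.3]), 0.88)] [(array([260.7, 267.1]), 0.57)]
    [ 457.7 -165.3    7.9] 10.035818176652619
heel_narrow [(array([377. , 234.3]), 0.5)] [(array([289.1, 320.9]), 0.92)]
    [ 476.2 -334.    -0.2] 12.597085133347397
rubber_puck [(array([359.1, 156.8]), 0.68)] [(array([377.7, 282.9]), 0.57), (array([241.9, 159.3]), 0.34)]
    [ 728.1 -276.3   -5.4] 3.1193441914195437
jig [(array([238.2, 224.1]), 0.63), (array([149.2, 239.7]), 0.47), (array([353.4, 198.4]), 0.27)] [(array([259.9, 200.6]), 0.61)]
    [502.1 120.9  -1.1] 15.597697543975602
```

```bash
python3 - <<'E'
import cv2
a=cv2.imread("pics/t0.png")[120:330,160:460];b=cv2.imread("pics/s0.png")[110:390,170:430]
cv2.imwrite("pics/t0c.png",cv2.resize(a,None,fx=2.66,fy=2.66,interpolation=cv2.INTER_CUBIC))
cv2.imwrite("pics/s0c.png",cv2.resize(b,None,fx=2.1,fy=2.1,interpolation=cv2.INTER_CUBIC))
E
```

```text
(no output)
```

View pics/t0c.png

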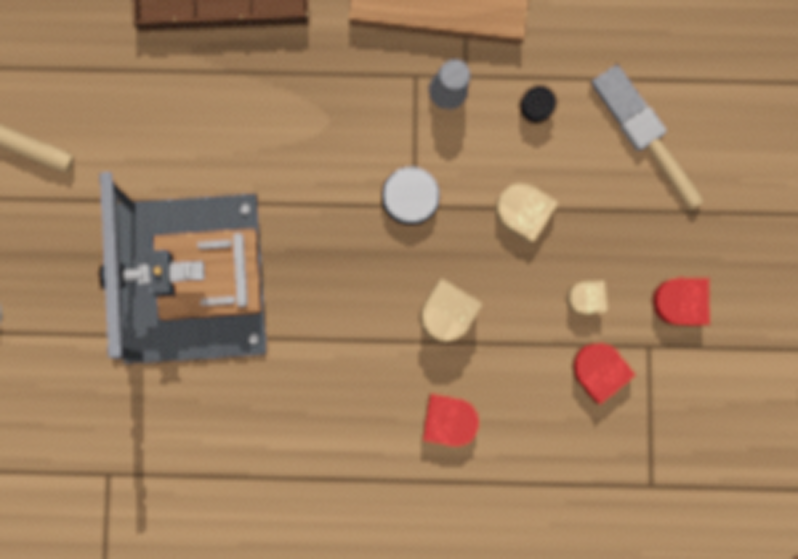

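View pics/s0c.png

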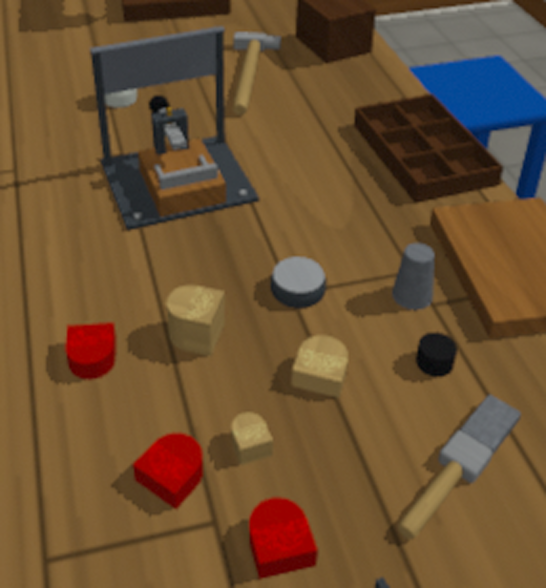

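The low light-wood block sits at about top (358,199) and side (323,284). The tall block is at top (329,236), and three red look-alikes lie nearby. The jig is at about top (228,223), with its knob to the left (+y world) and its stop to the right. I'll zoom in on the jig for a model fit and fit the block by its mask.

```bash
cat > fit.py <<'E'
from h import *
from scipy.optimize import minimize
def proj(p,X):
    T=np.linalg.inv(np.array(p["world_from_camera"]));c=np.atleast_2d(X)@T[:3,:3].T+T[:3,3]
    u=c@np.array(p["K"]).T;return u[:,:2]/u[:,2:]
a=np.linspace(np.pi/2,3*np.pi/2,25)
D=np.r_[np.c_[-3+28*np.cos(a),28*np.sin(a)],[[31,-28],[31,28]]]
D3=np.r_[np.c_[D,0*a.sum()+np.zeros(len(D))],np.c_[D,np.full(len(D),28.)]]
def fitblock(views,masks,x0,z=0.):
    S=8
    def hull(p,q):
        X=D3@R.from_euler("z",q[2]).as_matrix().T+[q[0],q[1],z]
        return cv2.convexHull(proj(p,X).astype(np.float32))
    M=[]
    for m in masks:
        ys,xs=np.where(m);o=(xs.min()-8,ys.min()-8);w=xs.max()-o[0]+9;h=ys.max()-o[1]+9
        M.append((o,cv2.resize(m[o[1]:o[1]+h,o[0]:o[0]+w].astype(np.uint8),(w*S,h*S),interpolation=cv2.INTER_NEAREST)))
    def cost(q):
        c=0
        for p,(o,m) in zip(views,M):
            g=np.zeros_like(m);pts=((hull(p,q)+.5-np.array(o))*S).round().astype(np.int32)
            cv2.fillPoly(g,[pts],1);c+=1-(g&m).sum()/(g|m).sum()
        return c
    best=min((minimize(cost,[x0[0],x0[1],y],method="Nelder-Mead",options=dict(initial_simplex=[[x0[0],x0[1],y],[x0[0]+8,x0[1],y],[x0[0],x0[1]+8,y],[x0[0],x0[1],y+.4]])) for y in np.arange(0,6.2,.52)),key=lambda r:r.fun)
    return best.x,best.fun
E
python3 - <<'E'
from fit import *
np.set_printoptions(precision=2,suppress=True)
t=read_camera("top");d=read_camera("side")
def pick(p,c):
    r=trace(p,"heel_low")
    return min(r,key=lambda k:np.hypot(k["rect"][0]+k["rect"][2]/2-c[0],k["rect"][1]+k["rect"][3]/2-c[1]))
A,B=pick(t,(358,199)),pick(d,(323,284))
print(A["rect"],A["score"],B["rect"],B["score"],atz(t,(358,199),14),atz(d,(323,284),14))
x0=atz(t,(358,199),14)
mt,md=A["mask"],B["mask"]
print(fitblock([t,d],[mt,md],x0));print("top",fitblock([t],[mt],x0));print("side",fitblock([d],[md],x0))
for n in("heel_low","heel_nose"):
  print(n,[np.round(k["xy"]) for k in spot_point(t,n)],[np.round(k["xy"]) for k in spot_point(d,n)])
def crop(p,x,y,w,h,f,n):
    cv2.imwrite(f"pics/{n}.png",cv2.resize(np.ascontiguousarray(p["image"][y:y+h,x:x+w,::-1]),None,fx=f,fy=f,interpolation=cv2.INTER_CUBIC))
crop(t,192,182,75,75,8,"tj");crop(d,208,118,95,100,6,"sj")
E
```

```text
[346.0, 193.0, 22.4, 18.7] 0.63 [307.4, 267.5, 33.0, 31.4] 0.95 [ 583.12 -269.02   14.  ] [ 587.08 -262.16   14.  ]
(array([ 585.45, -260.75,    4.15]), np.float64(0.20184678681546642))
top (array([ 584.26, -261.29,    4.15]), np.float64(0.05500634863050968))
side (array([ 589.76, -258.41,    4.06]), np.float64(0.08480386517887961))
heel_low [array([415., 231.]), array([383., 255.]), array([356., 200.]), array([329., 281.])] [array([302., 370.]), array([252., 335.]), array([211., 278.]), array([324., 285.])]
heel_nose [array([336., 281.]), array([406., 236.]), array([376., 254.]), array([347., 192.])] [array([299., 355.]), array([323., 276.]), array([262., 328.]), array([211., 292.])]
```

View pics/tj.png

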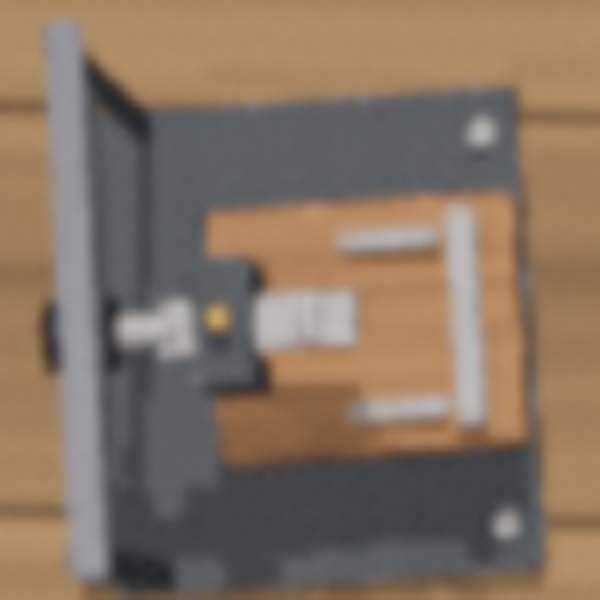

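View pics/sj.png

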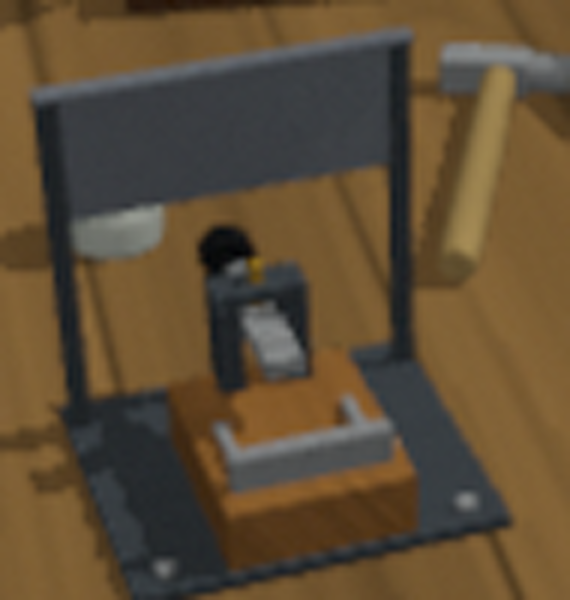

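```bash
cat > jig.py <<'E'
from fit import *
from scipy.optimize import least_squares
np.set_printoptions(precision=2,suppress=True)
t=read_camera("top");d=read_camera("side")
P=[(448,207,32,42,65),(460,425,32,-42,65),(336,233,-12,37,51),(438,225,28,37,51),(348,403,-12,-31,51),(447,395,28,-31,51),(45,25,-95.5,98,210),(75,580,-95.5,-98,210),(355,290,-4,10,87),(357,345,-4,-10,87)]
Q=[(35,93,-95.5,-98,210),(408,32,-95.5,98,210),(232,460,42,-42,65),(392,433,42,42,65),(232,488,42,-42,45),(392,458,42,42,45),(228,443,32,-42,65),(388,418,32,42,65)]
P,Q=np.array(P,float),np.array(Q,float)
pt=(P[:,:2]+.5)/8-.5+[192,182];qt=(Q[:,:2]+.5)/6-.5+[208,118]
def W(q,X): return X@R.from_euler("z",q[2]).as_matrix().T+[q[0],q[1],0]
f=lambda q:proj(t,W(q,P[:,2:]))-pt
g=lambda q:proj(d,W(q,Q[:,2:]))-qt
x0=[500,120,-1.57]
kw=dict(x_scale=[10,10,.1],loss="soft_l1")
for nm,F in(("top",lambda q:f(q).ravel()),("side",lambda q:g(q).ravel()),("both",lambda q:np.r_[f(q).ravel(),g(q).ravel()])):
    r=least_squares(F,x0,**kw);print(nm,r.x,np.degrees(r.x[2]))
print(f(r.x));print(g(r.x))
for nm,X in(("knob",(-110,0,85)),("bed",(1,0,45)),("stop",(32,0,45))):print(nm,W(r.x,np.array([X],float)))
p=spot_point(d,"knob_grip")[0];print(p,proj(d,W(r.x,np.array([[-110.,0,85]]))))
E
python3 jig.py
```

```text
top [496.05 116.24  -1.48] -84.54720883118793
side [499.9  121.58  -1.49] -85.50279802950902
both [497.38 116.91  -1.48] -84.66807239977257
[[-0.49 -0.23]
 [-0.29 -0.89]
 [ 0.14 -0.34]
 [-0.06 -0.25]
 [-0.09 -0.28]
 [ 0.17 -0.2 ]
 [-0.17 -0.52]
 [-0.54 -0.47]
 [-0.38 -0.45]
 [-0.24 -0.89]]
[[-1.32  0.62]
 [-0.63  0.08]
 [-0.52  1.16]
 [-0.13 -0.09]
 [-0.13  1.88]
 [-0.02  1.1 ]
 [-0.76  2.09]
 [-0.53  0.58]]
knob [[487.16 226.43  85.  ]]
bed [[497.47 115.91  45.  ]]
stop [[500.35  85.05  45.  ]]
{'xy': [261.9, 199.7], 'score': 0.53} [[245.3  161.18]]
```

```bash
cat > plan.py <<'E'
import sys
from h import *
# plan.py x y z yaw_of_tool_y tilt tiltdir_yaw : tool z = down tilted towards horizontal dir
def Rt(yaw,tilt,dyaw=-85):
    t=np.radians(tilt);u=np.radians(dyaw);y=np.radians(yaw)
    z=np.array([np.sin(t)*np.cos(u),np.sin(t)*np.sin(u),-np.cos(t)])
    y=np.array([np.cos(y),np.sin(y),0]);y-=z*(y@z);y/=np.linalg.norm(y)
    return np.c_[np.cross(y,z),y,z]
def plan(pos,yaw,tilt,dyaw=-85):
    s=observe();q=s["orientation"];C=R.from_quat([*q[1:],q[0]]);p=np.array(s["tool_pos"])
    G=R.from_matrix(Rt(yaw,tilt,dyaw))
    w=np.degrees((C.inv()*G).as_rotvec());d=np.array(pos)-p
    print("t",s["time"],"pos",p.round(1),"toolz",C.as_matrix()[:,2].round(3),"tooly",C.as_matrix()[:,1].round(3),"F",np.round(s["contact_force"],1),"grip",s["grip_width"],s["grip_force"])
    print("turn deg",w.round(2),"| shift before turn",(C.inv().apply(d)).round(1),"| after turn",G.inv().apply(d).round(1),"len",np.linalg.norm(d).round(1))
if __name__=="__main__":
    a=[float(v) for v in sys.argv[1:]];plan(a[:3],*a[3:])
E
python3 plan.py 481 305 177 5 40
python3 - <<'E'
from h import *
t=read_camera("top");d=read_camera("side")
for n in("cream_jar","hammer"):
    a=spot_point(t,n);b=spot_point(d,n)
    print(n,[atz(t,k["xy"],0).round() for k in a[:2]],[atz(d,k["xy"],0).round() for k in b[:2]])
E
```

```text
t 1.75 pos [289.5 664.7 231.3] toolz [ 0. -0. -1.] tooly [ 0.399  0.917 -0.   ] F [-0.8  0.2 -0.5] grip 85.99081734798374 0.0
turn deg [ 21.42 -36.03  58.85] | shift before turn [-319.2 -253.3   54.3] | after turn [-252.4  159.4  282.6] len 411.1
cream_jar [array([433., 404.,   0.])] []
hammer [array([678., 409.,  -0.]), array([496., 241.,   0.])] [array([677., 411.,   0.])]
```

Emit:
{"name": "drive_tool", "arguments": {
  "steps": [
    [[1.53, -2.57, 4.2, 0, 0, 0, 0.0854], [1.53, -2.57, 4.2, 0, 0, 0, 0.0854], [1.53, -2.57, 4.2, 0, 0, 0, 0.0854], [1.53, -2.57, 4.2, 0, 0, 0, 0.0854], [1.53, -2.57, 4.2, 0, 0, 0, 0.0854], [1.53, -2.57, 4.2, 0, 0, 0, 0.0854], [1.53, -2.57, 4.2, 0, 0, 0, 0.0854], [1.53, -2.57, 4.2, 0, 0, 0, 0.0854], [1.53, -2.57, 4.2, 0, 0, 0, 0.0854], [1.53, -2.57, 4.2, 0, 0, 0, 0.0854], [1.53, -2.57, 4.2, 0, 0, 0, 0.0854], [1.53, -2.57, 4.2, 0, 0, 0, 0.0854], [1.53, -2.57, 4.2, 0, 0, 0, 0.0854], [1.53, -2.57, 4.2, 0, 0, 0, 0.0854]]
  ]
}}

```text
time: 3.22
tool_pos: [288.7, 665.3, 231.1]
orientation: [0.252, 0.635, 0.692, -0.231]
contact_force: [0.8, 0.2, -1.1]
grip_width: 85.2
grip_force: 0.0
```

Emit:
{"name": "drive_tool", "arguments": {
  "steps": [
    [[0, 0, 0, -0.014, 0.0089, 0.0157, 0.0854], [0, 0, 0, -0.014, 0.0089, 0.0157, 0.0854], [0, 0, 0, -0.014, 0.0089, 0.0157, 0.0854], [0, 0, 0, -0.014, 0.0089, 0.0157, 0.0854], [0, 0, 0, -0.014, 0.0089, 0.0157, 0.0854], [0, 0, 0, -0.014, 0.0089, 0.0157, 0.0854], [0, 0, 0, -0.014, 0.0089, 0.0157, 0.0854], [0, 0, 0, -0.014, 0.0089, 0.0157, 0.0854], [0, 0, 0, -0.014, 0.0089, 0.0157, 0.0854], [0, 0, 0, -0.014, 0.0089, 0.0157, 0.0854], [0, 0, 0, -0.014, 0.0089, 0.0157, 0.0854], [0, 0, 0, -0.014, 0.0089, 0.0157, 0.0854], [0, 0, 0, -0.014, 0.0089, 0.0157, 0.0854], [0, 0, 0, -0.014, 0.0089, 0.0157, 0.0854], [0, 0, 0, -0.014, 0.0089, 0.0157, 0.0854], [0, 0, 0, -0.014, 0.0089, 0.0157, 0.0854], [0, 0, 0, -0.014, 0.0089, 0.0157, 0.0854], [0, 0, 0, -0.014, 0.0089, 0.0157, 0.0854], [0, 0, 0, 0, 0, 0, 0.0854]]
  ]
}}

```text
time: 4.8
tool_pos: [483.7, 299.5, 177.4]
orientation: [0.253, 0.637, 0.69, -0.233]
contact_force: [1.2, -0.7, -0.0]
grip_width: 85.4
grip_force: 0.0
```

```bash
python3 plan.py 488.9 217 72 5 40
```

```text
t 4.8 pos [483.7 299.5 177.4] toolz [ 0.052 -0.644 -0.764] tooly [0.997 0.081 0.   ] F [ 1.2 -0.7 -0. ] grip 85.37401101054735 0.0
turn deg [-0.24  0.22 -0.3 ] | shift before turn [  5.   -1.5 133.9] | after turn [  4.5  -2.  133.9] len 134.0
```

Emit:
{"name": "drive_tool", "arguments": {
  "steps": [
    [[0, 0, 0, 0.0007, -0.0002, 0.0191, 0.0854], [0, 0, 0, 0.0007, -0.0002, 0.0191, 0.0854], [0, 0, 0, 0.0007, -0.0002, 0.0191, 0.0854], [0, 0, 0, 0.0007, -0.0002, 0.0191, 0.0854], [0, 0, 0, 0.0007, -0.0002, 0.0191, 0.0854], [0, 0, 0, 0.0007, -0.0002, 0.0191, 0.0854], [0, 0, 0, 0.0007, -0.0002, 0.0191, 0.0854], [0, 0, 0, 0, 0, 0, 0.0854]]
  ]
}}

```text
time: 5.47
tool_pos: [486.1, 221.1, 69.1]
orientation: [0.252, 0.634, 0.692, -0.234]
contact_force: [-0.8, -0.2, 0.2]
grip_width: 85.6
grip_force: 0.0
```

```bash
python3 - <<'E'
from h import *
t=read_camera("top");d=read_camera("side")
a=cv2.resize(np.ascontiguousarray(t["image"][170:270,175:275,::-1]),(400,400),interpolation=cv2.INTER_CUBIC)
b=cv2.resize(np.ascontiguousarray(d["image"][100:200,200:300,::-1]),(400,400),interpolation=cv2.INTER_CUBIC)
cv2.imwrite("pics/k1.png",np.hstack([a,b]))
E
```

```text
(no output)
```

View pics/k1.png

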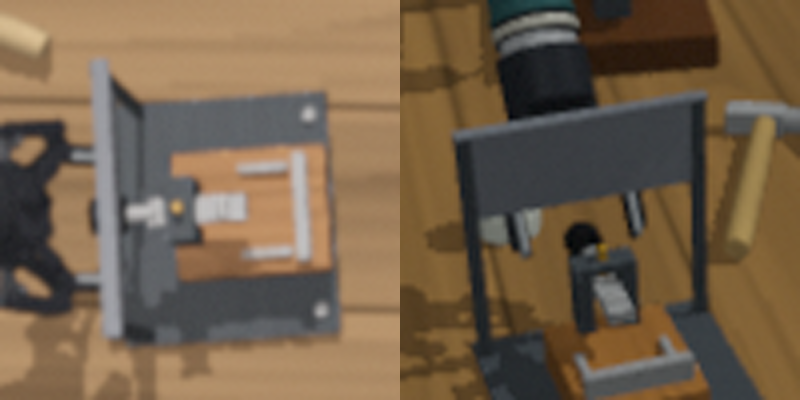

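The fingers (side view, crop 520 and 635 at row ~230) straddle the knob (580,238) evenly and clear the shield, so I'll close on it.

Emit:
{"name": "drive_tool", "arguments": {
  "steps": [
    [[0, 0, 0, 0, 0, 0.001, 0.06], [0, 0, 0, 0, 0, 0, 0.04], [0, 0, 0, 0, 0, 0, 0.03], [0, 0, 0, 0, 0, 0, 0.02], [0, 0, 0, 0, 0, 0, 0.02], [0, 0, 0, 0, 0, 0, 0.02], [0, 0, 0, 0, 0, 0, 0.02], [0, 0, 0, 0, 0, 0, 0.02]]
  ],
  "squeeze": 40
}}

```text
time: 6.23
tool_pos: [488.2, 223.9, 70.5]
orientation: [0.252, 0.635, 0.693, -0.23]
contact_force: [-0.6, 3.5, 6.5]
grip_width: 28.6
grip_force: 39.4
```

```bash
python3 plan.py 488.9 217 72 5 40
```

```text
t 6.2333 pos [488.2 223.9  70.5] toolz [ 0.057 -0.639 -0.767] tooly [0.996 0.089 0.   ] F [-0.6  3.5  6.5] grip 28.55972624361532 39.39792215824127
turn deg [ 0.06 -0.08  0.06] | shift before turn [-6.2  0.   3.3] | after turn [-6.2  0.1  3.3] len 7.0
```

Emit:
{"name": "drive_tool", "arguments": {
  "steps": [
    [[0, 0, 0, 0.003, 0, -0.0025, 0.02], [0, 0, 0, 0.003, 0, -0.0025, 0.02], [0, 0, 0, 0.003, 0, -0.0025, 0.02], [0, 0, 0, 0.003, 0, -0.0025, 0.02], [0, 0, 0, 0.003, 0, -0.0025, 0.02], [0, 0, 0, 0.003, 0, -0.0025, 0.02], [0, 0, 0, 0.003, 0, -0.0025, 0.02], [0, 0, 0, 0.003, 0, -0.0025, 0.02], [0, 0, 0, 0.003, 0, -0.0025, 0.02], [0, 0, 0, 0.0023, 0, -0.0019, 0.02], [0, 0, 0, 0, 0, 0, 0.02], [0, 0, 0, 0, 0, 0, 0.02]]
  ],
  "squeeze": 70
}}

```text
time: 7.23
tool_pos: [484.9, 260.0, 70.7]
orientation: [0.253, 0.634, 0.693, -0.232]
contact_force: [2.1, -3.2, 4.0]
grip_width: 27.7
grip_force: 73.2
```

```bash
python3 plan.py 488.9 217 72 5 40
```

```text
t 7.2333 pos [484.9 260.   70.7] toolz [ 0.056 -0.642 -0.765] tooly [ 0.996  0.088 -0.001] F [ 2.1 -3.2  4. ] grip 27.688389531371804 73.20119261741638
turn deg [-0.01  0.11  0.04] | shift before turn [-33.8   0.3  26.8] | after turn [-33.9   0.3  26.7] len 43.2
```

Emit:
{"name": "drive_tool", "arguments": {
  "steps": [
    [[0, 0, 0, 0.0015, 0, -0.0013, 0.02], [0, 0, 0, 0.0008, 0, -0.0006, 0.02], [0, 0, 0, 0, 0, 0, 0.02], [0, 0, 0, 0, 0, 0, 0.02]]
  ]
}}

```text
time: 7.57
tool_pos: [484.8, 259.9, 70.8]
orientation: [0.254, 0.634, 0.692, -0.233]
contact_force: [4.9, -9.7, -0.1]
grip_width: 27.8
grip_force: 72.4
```

```bash
python3 - <<'E'
from h import *
print(observe()["contact_force"],observe()["tool_pos"])
t=read_camera("top");d=read_camera("side")
a=cv2.resize(np.ascontiguousarray(t["image"][170:270,175:275,::-1]),(400,400),interpolation=cv2.INTER_CUBIC)
b=cv2.resize(np.ascontiguousarray(d["image"][100:200,200:300,::-1]),(400,400),interpolation=cv2.INTER_CUBIC)
cv2.imwrite("pics/k2.png",np.hstack([a,b]))
E
```

```text
[ 4.94586049 -9.65707289 -0.08409416] [484.82683742 259.93123472  70.769801  ]
```

View pics/k2.png

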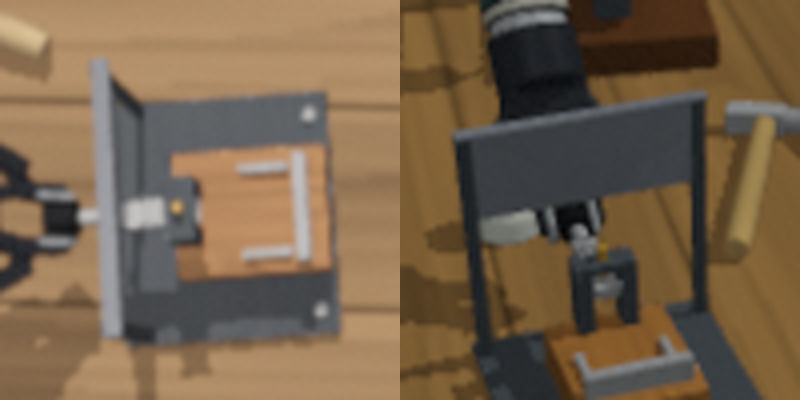

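The bolt is withdrawn clear of the bed (left crop ~195,210) and it sits hard on its end stop. I'll release the knob, back off and rise.

Emit:
{"name": "drive_tool", "arguments": {
  "steps": [
    [[0, 0, 0, -0.0018, 0, 0.0015, 0.02], [0, 0, 0, 0, 0, 0, 0.0854], [0, 0, 0, 0, 0, 0, 0.0854], [0, 0, 0, 0, 0, 0, 0.0854], [0, 0, 0, 0, 0, 0, 0.0854], [0, 0, 0, 0, 0, 0, 0.0854], [0, 0, 0, 0, 0, -0.015, 0.0854], [0, 0, 0, 0, 0, -0.02, 0.0854], [0, 0, 0, 0, 0, -0.02, 0.0854], [0, 0, 0, 0, 0, -0.02, 0.0854], [0, 0, 0, 0, 0, -0.02, 0.0854], [0, 0, 0, 0, 0, -0.02, 0.0854], [0, 0, 0, -0.016, 0, -0.019, 0.0854], [0, 0, 0, -0.016, 0, -0.019, 0.0854], [0, 0, 0, -0.016, 0, -0.019, 0.0854], [0, 0, 0, -0.016, 0, -0.019, 0.0854], [0, 0, 0, -0.016, 0, -0.019, 0.0854], [0, 0, 0, 0, 0, 0, 0.0854]]
  ]
}}

```text
time: 9.17
tool_pos: [480.2, 336.0, 286.9]
orientation: [0.252, 0.636, 0.693, -0.227]
contact_force: [0.6, 0.0, 0.2]
grip_width: 85.0
grip_force: 0.0
```

```bash
python3 - <<'E'
from fit import *
from plan import plan
t=read_camera("top");d=read_camera("side")
x0=[587,-260]
for p,c in((t,(358,199)),(d,(323,284))):
    r=trace(p,"heel_low");k=min(r,key=lambda k:np.hypot(k["rect"][0]+k["rect"][2]/2-c[0],k["rect"][1]+k["rect"][3]/2-c[1]))
    print(k["rect"],fitblock([p],[k["mask"]],x0))
b=np.radians(237.5)
g=np.array([587,-260])+10*np.array([np.cos(b),np.sin(b)]);print(g)
plan([*g,290],-32.5,0)
E
```

```text
[373.6, 252.0, 22.7, 18.5] (array([ 587., -260.,    0.]), np.float64(1.0))
[309.5, 269.3, 29.4, 29.1] (array([ 589.11379279, -257.5865684 ,    4.13238609]), np.float64(0.04016949567688055))
[ 581.62700392 -268.43391446]
t 9.3667 pos [477.2 335.  281.2] toolz [ 0.055 -0.64  -0.766] tooly [ 0.996  0.088 -0.002] F [-0.2  0.5 -0.7] grip 85.4631819119078 0.0
turn deg [12.97 38.56 36.05] | shift before turn [-473.3   50.7  385.3] | after turn [-452.8  412.3   -8.8] len 612.4
```

Emit:
{"name": "drive_tool", "arguments": {
  "steps": [
    [[1.0, 2.97, 2.77, 0, 0, 0, 0.0854], [1.0, 2.97, 2.77, 0, 0, 0, 0.0854], [1.0, 2.97, 2.77, 0, 0, 0, 0.0854], [1.0, 2.97, 2.77, 0, 0, 0, 0.0854], [1.0, 2.97, 2.77, 0, 0, 0, 0.0854], [1.0, 2.97, 2.77, 0, 0, 0, 0.0854], [1.0, 2.97, 2.77, 0, 0, 0, 0.0854], [1.0, 2.97, 2.77, 0, 0, 0, 0.0854], [1.0, 2.97, 2.77, 0, 0, 0, 0.0854], [1.0, 2.97, 2.77, 0, 0, 0, 0.0854], [1.0, 2.97, 2.77, 0, 0, 0, 0.0854], [1.0, 2.97, 2.77, 0, 0, 0, 0.0854], [1.0, 2.97, 2.77, 0, 0, 0, 0.0854]]
  ]
}}

```text
time: 10.45
tool_pos: [477.4, 334.6, 280.9]
orientation: [-0.001, 0.877, 0.48, 0.0]
contact_force: [-0.1, -0.0, -0.3]
grip_width: 85.7
grip_force: 0.0
```

Emit:
{"name": "drive_tool", "arguments": {
  "steps": [
    [[0, 0, 0, -0.0226, 0.0206, -0.0004, 0.0854], [0, 0, 0, -0.0226, 0.0206, -0.0004, 0.0854], [0, 0, 0, -0.0226, 0.0206, -0.0004, 0.0854], [0, 0, 0, -0.0226, 0.0206, -0.0004, 0.0854], [0, 0, 0, -0.0226, 0.0206, -0.0004, 0.0854], [0, 0, 0, -0.0226, 0.0206, -0.0004, 0.0854], [0, 0, 0, -0.0226, 0.0206, -0.0004, 0.0854], [0, 0, 0, -0.0226, 0.0206, -0.0004, 0.0854], [0, 0, 0, -0.0226, 0.0206, -0.0004, 0.0854], [0, 0, 0, -0.0226, 0.0206, -0.0004, 0.0854], [0, 0, 0, -0.0226, 0.0206, -0.0004, 0.0854], [0, 0, 0, -0.0226, 0.0206, -0.0004, 0.0854], [0, 0, 0, -0.0226, 0.0206, -0.0004, 0.0854], [0, 0, 0, -0.0226, 0.0206, -0.0004, 0.0854], [0, 0, 0, -0.0226, 0.0206, -0.0004, 0.0854], [0, 0, 0, -0.0226, 0.0206, -0.0004, 0.0854], [0, 0, 0, -0.0226, 0.0206, -0.0004, 0.0854], [0, 0, 0, -0.0226, 0.0206, -0.0004, 0.0854], [0, 0, 0, -0.0226, 0.0206, -0.0004, 0.0854], [0, 0, 0, -0.0226, 0.0206, -0.0004, 0.0854]]
  ]
}}

```text
time: 12.12
tool_pos: [582.2, -268.4, 287.7]
orientation: [-0.002, 0.877, 0.481, -0.0]
contact_force: [0.7, 0.6, -0.1]
grip_width: 85.1
grip_force: 0.0
```

```bash
python3 plan.py 581.6 -268.4 60 -32.5 0; python3 plan.py 581.6 -268.4 9 -32.5 0|tail -1
```

```text
t 12.1167 pos [ 582.2 -268.4  287.7] toolz [-0.002  0.003 -1.   ] tooly [ 0.844 -0.537 -0.003] F [ 0.7  0.6 -0.1] grip 85.1369828898525 0.0
turn deg [-0.18 -0.07  0.02] | shift before turn [-6.000e-01  2.000e-01  2.277e+02] | after turn [ -0.4  -0.5 227.7] len 227.7
turn deg [-0.18 -0.07  0.02] | shift before turn [ -0.7   0.4 278.7] | after turn [ -0.4  -0.5 278.7] len 278.7
```

Emit:
{"name": "drive_tool", "arguments": {
  "steps": [
    [[0, 0, 0, 0, 0, 0.022, 0.0854], [0, 0, 0, 0, 0, 0.022, 0.0854], [0, 0, 0, 0, 0, 0.022, 0.0854], [0, 0, 0, 0, 0, 0.022, 0.0854], [0, 0, 0, 0, 0, 0.022, 0.0854], [0, 0, 0, 0, 0, 0.022, 0.0854], [0, 0, 0, 0, 0, 0.022, 0.0854], [0, 0, 0, 0, 0, 0.022, 0.0854], [0, 0, 0, 0, 0, 0.022, 0.0854], [0, 0, 0, 0, 0, 0.022, 0.0854], [0, 0, 0, 0, 0, 0, 0.0854]]
  ]
}}

```text
time: 13.03
tool_pos: [579.3, -264.7, 64.0]
orientation: [-0.005, 0.877, 0.481, -0.002]
contact_force: [-0.4, 1.6, -0.7]
grip_width: 85.5
grip_force: 0.0
```

```bash
python3 plan.py 581.6 -268.4 5 -32.5 0; python3 - <<'E'
from h import *
t=read_camera("top");d=read_camera("side")
a=cv2.resize(np.ascontiguousarray(t["image"][160:240,318:398,::-1]),(400,400),interpolation=cv2.INTER_CUBIC)
b=cv2.resize(np.ascontiguousarray(d["image"][235:325,278:368,::-1]),(400,400),interpolation=cv2.INTER_CUBIC)
cv2.imwrite("pics/b1.png",np.hstack([a,b]))
E
```

```text
t 13.0333 pos [ 579.3 -264.7   64. ] toolz [-0.009  0.006 -1.   ] tooly [ 0.844 -0.537 -0.011] F [-0.4  1.6 -0.7] grip 85.47795539887629 0.0
turn deg [-0.6  -0.03  0.03] | shift before turn [-1.9  4.5 58.9] | after turn [-1.9  3.9 59. ] len 59.1
```

View pics/b1.png

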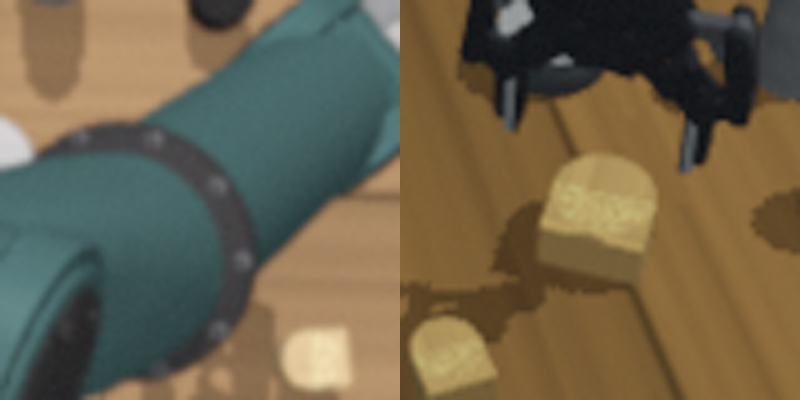

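The open fingers (right crop, 510 and 690) straddle the block and are lined up with its sides. I'll descend with a small correction and close.

Emit:
{"name": "drive_tool", "arguments": {
  "steps": [
    [[-0.6, 0, 0, -0.001, 0.002, 0.015, 0.0854], [0, 0, 0, -0.001, 0.002, 0.015, 0.0854], [0, 0, 0, 0, 0, 0.015, 0.0854], [0, 0, 0, 0, 0, 0.01, 0.0854], [0, 0, 0, 0, 0, 0.004, 0.0854], [0, 0, 0, 0, 0, 0, 0.0854]]
  ]
}}

```text
time: 13.63
tool_pos: [585.1, -270.9, 9.3]
orientation: [0.003, 0.877, 0.481, 0.003]
contact_force: [-0.3, 0.2, 0.4]
grip_width: 85.6
grip_force: 0.0
```

```bash
python3 plan.py 581.6 -268.4 5 -32.5 0
```

```text
t 13.6333 pos [ 585.1 -270.9    9.3] toolz [ 0.008 -0.003 -1.   ] tooly [ 0.843 -0.537  0.008] F [-0.3  0.2  0.4] grip 85.57906754783586 0.0
turn deg [ 0.48 -0.1   0.01] | shift before turn [ 0.2 -4.3  4.3] | after turn [ 0.2 -4.3  4.3] len 6.1
```

Emit:
{"name": "drive_tool", "arguments": {
  "steps": [
    [[0, 0, 0, 0, 0, 0, 0.0854], [0, 0, 0, 0, 0, 0, 0.0854], [0, 0, 0, 0, 0, 0, 0.0854]]
  ]
}}

```text
time: 13.88
tool_pos: [586.3, -271.6, 11.3]
orientation: [0.005, 0.877, 0.481, 0.004]
contact_force: [-0.7, 0.4, 1.4]
grip_width: 85.7
grip_force: 0.0
```

```bash
python3 plan.py 581.6 -268.4 5 -32.5 0
```

```text
t 13.8833 pos [ 586.3 -271.6   11.3] toolz [ 0.011 -0.005 -1.   ] tooly [ 0.843 -0.537  0.012] F [-0.7  0.4  1.4] grip 85.72782655748291 0.0
turn deg [ 0.69 -0.11  0.01] | shift before turn [ 0.2 -5.8  6.2] | after turn [ 0.2 -5.7  6.3] len 8.5
```

Emit:
{"name": "drive_tool", "arguments": {
  "steps": [
    [[0.6, 0, 0, 0, -0.0025, 0.003, 0.0854], [0, 0, 0, 0, -0.002, 0.002, 0.0854], [0, 0, 0, 0, 0, 0, 0.0854], [0, 0, 0, 0, 0, 0, 0.0854], [0, 0, 0, 0, 0, 0, 0.0854], [0, 0, 0, 0, 0, 0, 0.0854]]
  ]
}}

```text
time: 14.38
tool_pos: [582.1, -269.0, 5.6]
orientation: [-0.0, 0.877, 0.481, 0.001]
contact_force: [0.4, 1.0, -0.9]
grip_width: 85.2
grip_force: 0.0
```

```bash
python3 plan.py 581.6 -268.4 5 -32.5 0
```

```text
t 14.3833 pos [ 582.1 -269.     5.6] toolz [ 0.001  0.001 -1.   ] tooly [ 0.843 -0.537  0.   ] F [ 0.4  1.  -0.9] grip 85.24154298410461 0.0
turn deg [ 0.02 -0.1   0.01] | shift before turn [ 0.2 -0.8  0.6] | after turn [ 0.2 -0.8  0.6] len 1.0
```

Good. I'll close gently.

Emit:
{"name": "drive_tool", "arguments": {
  "steps": [
    [[0, 0, 0, 0, 0, 0, 0.07], [0, 0, 0, 0, 0, 0, 0.065], [0, 0, 0, 0, 0, 0, 0.06], [0, 0, 0, 0, 0, 0, 0.055], [0, 0, 0, 0, 0, 0, 0.05], [0, 0, 0, 0, 0, 0, 0.045], [0, 0, 0, 0, 0, 0, 0.045], [0, 0, 0, 0, 0, 0, 0.045]]
  ],
  "squeeze": 40
}}

```text
time: 15.05
tool_pos: [582.3, -269.1, 5.9]
orientation: [-0.0, 0.877, 0.481, 0.001]
contact_force: [-0.2, 1.1, 5.1]
grip_width: 55.3
grip_force: 42.9
```

```bash
python3 plan.py 581.6 -268.4 5 -32.5 0; python3 - <<'E'
from fit import *
d=read_camera("side");c=(323,284);r=trace(d,"heel_low");k=min(r,key=lambda k:np.hypot(k["rect"][0]+k["rect"][2]/2-c[0],k["rect"][1]+k["rect"][3]/2-c[1]))
print(k["rect"],k["score"],fitblock([d],[k["mask"]],[587,-260]))
E
```

```text
t 15.05 pos [ 582.3 -269.1    5.9] toolz [ 0.002  0.001 -1.   ] tooly [ 0.844 -0.537  0.001] F [-0.2  1.1  5.1] grip 55.338559665265755 42.874259781092405
turn deg [ 0.04 -0.11  0.01] | shift before turn [ 0.2 -0.9  0.9] | after turn [ 0.2 -0.9  0.9] len 1.3
[307.7, 270.4, 29.5, 32.9] 0.84 (array([ 586.72849097, -258.07816969,    4.22482633]), np.float64(0.10128058830987696))
```

The block is held (55.3 mm). I'll lift it.

Emit:
{"name": "drive_tool", "arguments": {
  "steps": [
    [[0, 0, 0, 0, 0, -0.008, 0.045], [0, 0, 0, 0, 0, -0.018, 0.045], [0, 0, 0, 0, 0, -0.018, 0.045], [0, 0, 0, 0, 0, -0.018, 0.045], [0, 0, 0, 0, 0, -0.018, 0.045], [0, 0, 0, 0, 0, -0.018, 0.045], [0, 0, 0, 0, 0, -0.018, 0.045], [0, 0, 0, 0, 0, -0.015, 0.045], [0, 0, 0, 0, 0, -0.008, 0.045], [0, 0, 0, 0, 0, 0, 0.045], [0, 0, 0, 0, 0, 0, 0.045], [0, 0, 0, 0, 0, 0, 0.045]]
  ],
  "squeeze": 60
}}

```text
time: 16.15
tool_pos: [581.2, -268.5, 143.5]
orientation: [-0.001, 0.877, 0.481, 0.0]
contact_force: [-0.3, 0.3, -1.3]
grip_width: 54.6
grip_force: 65.1
```

```bash
python3 plan.py 498.6 103.5 145 5.1 0; python3 plan.py 498.3 111.5 145 5.1 0|tail -1
```

```text
t 16.15 pos [ 581.2 -268.5  143.5] toolz [-0.001  0.002 -1.   ] tooly [ 0.844 -0.537 -0.002] F [-0.3  0.3 -1.3] grip 54.5745866237281 65.1061754731927
turn deg [ -0.07  -0.13 -37.58] | shift before turn [ 269.5 -269.4   -0.6] | after turn [377.9 -49.2  -1.5] len 381.1
turn deg [ -0.07  -0.13 -37.58] | shift before turn [ 276.1 -274.    -0.6] | after turn [385.9 -48.8  -1.5] len 388.9
```

Emit:
{"name": "drive_tool", "arguments": {
  "steps": [
    [[0, 0, -3.76, 0, 0, 0, 0.045], [0, 0, -3.76, 0, 0, 0, 0.045], [0, 0, -3.76, 0, 0, 0, 0.045], [0, 0, -3.76, 0, 0, 0, 0.045], [0, 0, -3.76, 0, 0, 0, 0.045], [0, 0, -3.76, 0, 0, 0, 0.045], [0, 0, -3.76, 0, 0, 0, 0.045], [0, 0, -3.76, 0, 0, 0, 0.045], [0, 0, -3.76, 0, 0, 0, 0.045], [0, 0, -3.76, 0, 0, 0, 0.045]]
  ]
}}

```text
time: 16.98
tool_pos: [581.0, -268.7, 143.0]
orientation: [-0.001, 0.674, 0.739, 0.0]
contact_force: [0.8, 0.0, -1.8]
grip_width: 54.8
grip_force: 65.2
```

Emit:
{"name": "drive_tool", "arguments": {
  "steps": [
    [[0, 0, 0, 0.01, -0.0013, 0, 0.045], [0, 0, 0, 0.02, -0.0025, 0, 0.045], [0, 0, 0, 0.022, -0.0028, 0, 0.045], [0, 0, 0, 0.022, -0.0028, 0, 0.045], [0, 0, 0, 0.022, -0.0028, 0, 0.045], [0, 0, 0, 0.022, -0.0028, 0, 0.045], [0, 0, 0, 0.022, -0.0028, 0, 0.045], [0, 0, 0, 0.022, -0.0028, 0, 0.045], [0, 0, 0, 0.022, -0.0028, 0, 0.045], [0, 0, 0, 0.022, -0.0028, 0, 0.045], [0, 0, 0, 0.022, -0.0028, 0, 0.045], [0, 0, 0, 0.022, -0.0028, 0, 0.045], [0, 0, 0, 0.022, -0.0028, 0, 0.045], [0, 0, 0, 0.022, -0.0028, 0, 0.045], [0, 0, 0, 0.022, -0.0028, 0, 0.045], [0, 0, 0, 0.022, -0.0028, 0, 0.045], [0, 0, 0, 0.022, -0.0028, 0, 0.045], [0, 0, 0, 0.022, -0.0028, 0, 0.045], [0, 0, 0, 0.004, -0.0006, 0, 0.045], [0, 0, 0, 0, 0, 0, 0.045]]
  ]
}}

```text
time: 18.65
tool_pos: [497.1, 113.2, 144.3]
orientation: [-0.001, 0.674, 0.739, 0.0]
contact_force: [-0.3, -0.1, -1.0]
grip_width: 54.7
grip_force: 65.2
```

Emit:
{"name": "drive_tool", "arguments": {
  "steps": [
    [[0, 0, 0, 0, 0, 0, 0.045], [0, 0, 0, 0, 0, 0, 0.045], [0, 0, 0, 0, 0, 0, 0.045], [0, 0, 0, 0, 0, 0, 0.045]]
  ]
}}

```text
time: 18.98
tool_pos: [498.7, 109.6, 145.0]
orientation: [0.0, 0.676, 0.737, 0.001]
contact_force: [0.5, 0.2, -1.1]
grip_width: 55.1
grip_force: 65.2
```

```bash
python3 plan.py 498.3 111.5 51 5.1 0; python3 - <<'E'
from fit import *
t=read_camera("top");d=read_camera("side")
b=cv2.resize(np.ascontiguousarray(d["image"][120:220,205:305,::-1]),(400,400),interpolation=cv2.INTER_CUBIC)
a=cv2.resize(np.ascontiguousarray(t["image"][180:260,195:275,::-1]),(400,400),interpolation=cv2.INTER_CUBIC)
cv2.imwrite("pics/p1.png",np.hstack([a,b]))
E
```

```text
t 18.9833 pos [498.7 109.6 145. ] toolz [ 0.001  0.001 -1.   ] tooly [0.996 0.087 0.001] F [ 0.5  0.2 -1.1] grip 55.07260511386043 65.20279224263504
turn deg [ 0.08 -0.04 -0.14] | shift before turn [ 1.9 -0.4 94. ] | after turn [ 2.  -0.3 94. ] len 94.0
```

View pics/p1.png

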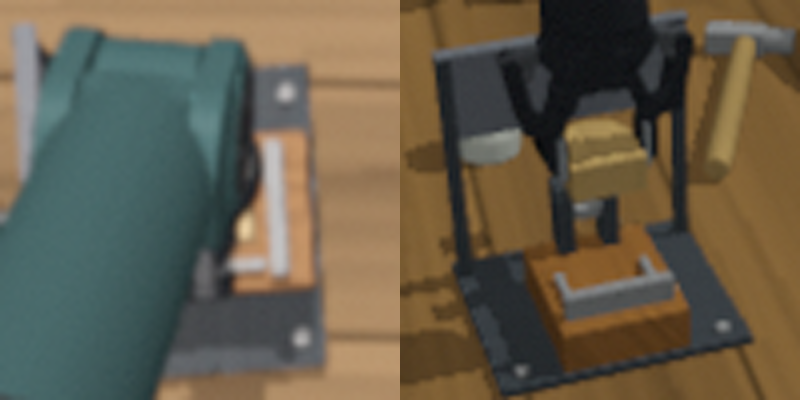

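The block is held level, with its straight edge facing the stop (right crop: front bottom edge about (570,197) to (645,190), above stop (560-670,290)). I'll check the lateral offset in the side camera's frame.

```bash
python3 - <<'E'
from fit import *
np.set_printoptions(precision=1,suppress=True)
d=read_camera("side")
j=np.array([499.9,121.6]);u=np.radians(-85.2);ex=np.array([np.cos(u),np.sin(u)]);ey=np.array([-ex[1],ex[0]])
def J(w): return np.array([(w[:2]-j)@ex,(w[:2]-j)@ey])
for c,z in(((570,197),139.1),((645,190),139.1),((568,172),167.1),((648,155),167.1)):
    px=((c[0]-400+.5)/4-.5+205,(c[1]+.5)/4-.5+120);print(c,J(atz(d,px,z)))
print("tcp by estimate",J(np.array([498.7,109.6])))
r=trace(d,"heel_low");m=[k for k in r if 235<k["rect"][0]+k["rect"][2]/2<275 and k["rect"][1]<190]
for k in m: print(k["rect"],k["score"],(lambda q:(q[0],J(q[0]),q[1]))(fitblock([d],[k["mask"]],[500,118],139.1)))
E
```

```text
(570, 197) [ 21.6 -29.1]
(645, 190) [31.  24.7]
(568, 172) [ 32.  -31.8]
(648, 155) [29.3 28.3]
tcp by estimate [11.9 -2.2]
[244.8, 147.9, 25.5, 22.6] 0.75 (array([504.9, 123.7,   4.6]), array([-1.7,  5.1]), np.float64(0.12232692224947295))
```

Emit:
{"name": "drive_tool", "arguments": {
  "steps": [
    [[0, 0, 0, 0.0015, 0, 0.01, 0.045], [0, 0, 0, 0, 0, 0.015, 0.045], [0, 0, 0, 0, 0, 0.015, 0.045], [0, 0, 0, 0, 0, 0.015, 0.045], [0, 0, 0, 0, 0, 0.015, 0.045], [0, 0, 0, 0, 0, 0.01, 0.045], [0, 0, 0, 0, 0, 0.003, 0.045], [0, 0, 0, 0, 0, 0, 0.045], [0, 0, 0, 0, 0, 0, 0.045], [0, 0, 0, 0, 0, 0, 0.045], [0, 0, 0, 0, 0, 0, 0.045], [0, 0, 0, 0, 0, 0, 0.045]]
  ]
}}

```text
time: 20.18
tool_pos: [498.9, 112.7, 62.6]
orientation: [0.0, 0.675, 0.738, 0.001]
contact_force: [-0.8, 0.2, -0.7]
grip_width: 54.8
grip_force: 65.2
```

```bash
python3 plan.py 498.4 110.5 51 5.1 0
```

```text
t 20.1833 pos [498.9 112.7  62.6] toolz [ 0.002  0.002 -1.   ] tooly [0.996 0.089 0.003] F [-0.8  0.2 -0.7] grip 54.80509541559853 65.20069241872989
turn deg [ 0.15 -0.09  0.01] | shift before turn [-2.1 -0.7 11.6] | after turn [-2.1 -0.7 11.6] len 11.8
```

Emit:
{"name": "drive_tool", "arguments": {
  "steps": [
    [[0, 0, 0, 0, 0, 0.003, 0.045], [0, 0, 0, 0, 0, 0.002, 0.045], [0, 0, 0, 0, 0, 0.002, 0.045], [0, 0, 0, 0, 0, 0.001, 0.045], [0, 0, 0, 0, 0, 0.001, 0.045], [0, 0, 0, 0, 0, 0, 0.045], [0, 0, 0, 0, 0, 0, 0.045], [0, 0, 0, 0, 0, 0, 0.045]]
  ]
}}

```text
time: 20.85
tool_pos: [498.5, 112.5, 53.0]
orientation: [0.0, 0.675, 0.738, 0.001]
contact_force: [0.3, 0.5, -0.3]
grip_width: 54.9
grip_force: 65.2
```

Emit:
{"name": "drive_tool", "arguments": {
  "steps": [
    [[0, 0, 0, 0, 0, 0.001, 0.045], [0, 0, 0, 0, 0, 0.001, 0.045], [0, 0, 0, 0, 0, 0.001, 0.045], [0, 0, 0, 0, 0, 0, 0.045], [0, 0, 0, 0, 0, 0, 0.045]]
  ]
}}

```text
time: 21.27
tool_pos: [498.6, 112.6, 51.0]
orientation: [-0.0, 0.675, 0.738, 0.001]
contact_force: [-1.8, -0.3, 9.7]
grip_width: 54.8
grip_force: 66.5
```

```bash
python3 plan.py 498.4 110.5 51 5.1 0
```

```text
t 21.2667 pos [498.6 112.6  51. ] toolz [ 0.001  0.002 -1.   ] tooly [0.996 0.089 0.001] F [-1.8 -0.3  9.7] grip 54.80488900110282 66.52214665780775
turn deg [ 0.09 -0.12  0.  ] | shift before turn [-2.1 -0.4 -0. ] | after turn [-2.1 -0.4 -0. ] len 2.1
```

Contact came at z=51 as expected, so the block is on the bed and not on a fence. I'll slide it to the stop.

Emit:
{"name": "drive_tool", "arguments": {
  "steps": [
    [[0, 0, 0, 0, 0, -0.0007, 0.045], [0, 0, 0, -0.001, 0, 0, 0.045], [0, 0, 0, -0.001, 0, 0, 0.045], [0, 0, 0, -0.001, 0, 0, 0.045], [0, 0, 0, -0.001, 0, 0, 0.045], [0, 0, 0, 0, 0, 0, 0.045], [0, 0, 0, 0, 0, 0, 0.045], [0, 0, 0, 0, 0, 0, 0.045]]
  ]
}}

```text
time: 21.93
tool_pos: [499.4, 109.6, 51.0]
orientation: [-0.0, 0.675, 0.738, 0.002]
contact_force: [-0.7, 2.6, 6.4]
grip_width: 54.4
grip_force: 66.0
```

Emit:
{"name": "drive_tool", "arguments": {
  "steps": [
    [[0, 0, 0, -0.001, 0, 0, 0.045], [0, 0, 0, -0.001, 0, 0, 0.045], [0, 0, 0, 0, 0, 0, 0.045], [0, 0, 0, 0, 0, 0, 0.045]]
  ]
}}

```text
time: 22.27
tool_pos: [499.8, 107.6, 51.0]
orientation: [-0.0, 0.675, 0.738, 0.002]
contact_force: [0.2, 2.9, 6.2]
grip_width: 54.2
grip_force: 66.0
```

Emit:
{"name": "drive_tool", "arguments": {
  "steps": [
    [[0, 0, 0, -0.001, 0, 0, 0.045], [0, 0, 0, -0.001, 0, 0, 0.045], [0, 0, 0, 0, 0, 0, 0.045], [0, 0, 0, 0, 0, 0, 0.045]]
  ]
}}

```text
time: 22.6
tool_pos: [499.9, 106.7, 51.0]
orientation: [-0.0, 0.674, 0.738, 0.002]
contact_force: [0.8, 5.2, 5.3]
grip_width: 54.6
grip_force: 65.9
```

Emit:
{"name": "drive_tool", "arguments": {
  "steps": [
    [[0, 0, 0, -0.001, 0, 0, 0.045], [0, 0, 0, -0.001, 0, 0, 0.045], [0, 0, 0, 0, 0, 0, 0.045], [0, 0, 0, 0, 0, 0, 0.045]]
  ]
}}

```text
time: 22.93
tool_pos: [499.9, 106.6, 51.0]
orientation: [-0.001, 0.674, 0.739, 0.003]
contact_force: [-1.0, 8.6, 5.9]
grip_width: 55.0
grip_force: 65.8
```

Stop contact is confirmed (Fy rising, y no longer moving). I'll release and rise.

Emit:
{"name": "drive_tool", "arguments": {
  "steps": [
    [[0, 0, 0, 0.0005, 0, 0, 0.056], [0, 0, 0, 0, 0, 0, 0.06], [0, 0, 0, 0, 0, 0, 0.065], [0, 0, 0, 0, 0, 0, 0.072], [0, 0, 0, 0, 0, 0, 0.08], [0, 0, 0, 0, 0, 0, 0.08], [0, 0, 0, 0, 0, -0.005, 0.08], [0, 0, 0, 0, 0, -0.01, 0.08], [0, 0, 0, 0, 0, -0.015, 0.08], [0, 0, 0, 0, 0, -0.02, 0.08], [0, 0, 0, 0, 0, -0.025, 0.08], [0, 0, 0, 0, 0, -0.025, 0.08], [0, 0, 0, 0, 0, -0.03, 0.08], [0, 0, 0, 0, 0, -0.03, 0.08], [0, 0, 0, 0, 0, -0.03, 0.08], [0, 0, 0, 0, 0, -0.03, 0.08], [0, 0, 0, 0, 0, -0.015, 0.08], [0, 0, 0, 0, 0, 0, 0.0854]]
  ]
}}

```text
time: 24.43
tool_pos: [501.3, 102.8, 290.3]
orientation: [0.002, 0.675, 0.738, 0.005]
contact_force: [0.4, 1.2, 0.7]
grip_width: 85.5
grip_force: 0.0
```

```bash
python3 plan.py 477 339 287 5 40; python3 - <<'E'
from fit import *
d=read_camera("side");t=read_camera("top")
r=trace(d,"heel_low");m=[k for k in r if 225<k["rect"][0]+k["rect"][2]/2<285 and k["rect"][1]<200]
for k in m: print(k["rect"],k["score"],fitblock([d],[k["mask"]],[500,118],45))
b=cv2.resize(np.ascontiguousarray(d["image"][130:210,215:295,::-1]),(400,400),interpolation=cv2.INTER_CUBIC)
a=cv2.resize(np.ascontiguousarray(t["image"][180:260,195:275,::-1]),(400,400),interpolation=cv2.INTER_CUBIC)
cv2.imwrite("pics/p2.png",np.hstack([a,b]))
E
```

```text
t 24.4333 pos [501.3 102.8 290.3] toolz [ 0.009  0.005 -1.   ] tooly [0.996 0.089 0.01 ] F [0.4 1.2 0.7] grip 85.50580308650538 0.0
turn deg [  0.56 -40.23  -0.11] | shift before turn [237.4  -3.3   4.2] | after turn [ 184.    -3.7 -150.1] len 237.5
[246.3, 176.6, 24.3, 15.3] 0.65 (array([502.58318032, 140.66640874,   4.70076927]), np.float64(0.2987115313311086))
```

View pics/p2.png

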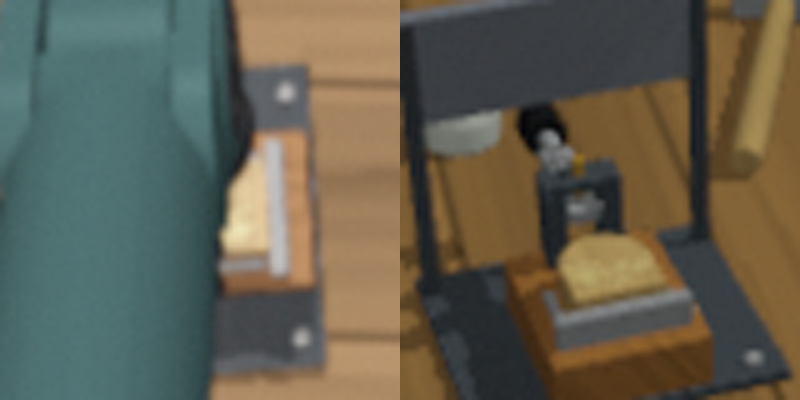

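The block lies flat in the bed with its straight edge against the stop (right crop ~610,270; left ~250,215), and the knob is still out. Next I'll cross over the shield to the knob side and re-tilt.

Emit:
{"name": "drive_tool", "arguments": {
  "steps": [
    [[0, 0, 0, 0.0198, -0.0003, 0, 0.0854], [0, 0, 0, 0.0198, -0.0003, 0, 0.0854], [0, 0, 0, 0.0198, -0.0003, 0, 0.0854], [0, 0, 0, 0.0198, -0.0003, 0, 0.0854], [0, 0, 0, 0.0198, -0.0003, 0, 0.0854], [0, 0, 0, 0.0198, -0.0003, 0, 0.0854], [0, 0, 0, 0.0198, -0.0003, 0, 0.0854], [0, 0, 0, 0.0198, -0.0003, 0, 0.0854], [0, 0, 0, 0.0198, -0.0003, 0, 0.0854], [0, 0, 0, 0.0198, -0.0003, 0, 0.0854], [0, 0, 0, 0.0198, -0.0003, 0, 0.0854], [0, 0, 0, 0.0198, -0.0003, 0, 0.0854]]
  ]
}}

```text
time: 25.58
tool_pos: [473.0, 339.2, 284.0]
orientation: [-0.0, 0.675, 0.738, -0.001]
contact_force: [0.1, 0.3, 0.0]
grip_width: 85.4
grip_force: 0.0
```

Emit:
{"name": "drive_tool", "arguments": {
  "steps": [
    [[0, -4.47, 0, 0, 0, 0, 0.0854], [0, -4.47, 0, 0, 0, 0, 0.0854], [0, -4.47, 0, 0, 0, 0, 0.0854], [0, -4.47, 0, 0, 0, 0, 0.0854], [0, -4.47, 0, 0, 0, 0, 0.0854], [0, -4.47, 0, 0, 0, 0, 0.0854], [0, -4.47, 0, 0, 0, 0, 0.0854], [0, -4.47, 0, 0, 0, 0, 0.0854], [0, -4.47, 0, 0, 0, 0, 0.0854], [0, 0, 0, 0, 0, 0, 0.0854], [0, 0, 0, 0, 0, 0, 0.0854], [0, 0, 0, 0, 0, 0, 0.0854]]
  ]
}}

```text
time: 26.58
tool_pos: [474.3, 337.8, 285.6]
orientation: [0.254, 0.634, 0.692, -0.232]
contact_force: [-0.1, -0.3, -0.3]
grip_width: 84.9
grip_force: 0.0
```

```bash
python3 plan.py 479.2 324 147.4 5 40
```

```text
t 26.5833 pos [474.3 337.8 285.6] toolz [ 0.057 -0.643 -0.764] tooly [0.996 0.088 0.001] F [-0.1 -0.3 -0.3] grip 84.93086225203581 0.0
turn deg [ 0.04  0.2  -0.  ] | shift before turn [ 78.4   3.6 114.7] | after turn [ 78.    3.7 115. ] len 139.0
```

Emit:
{"name": "drive_tool", "arguments": {
  "steps": [
    [[0, 0, 0, 0.0112, 0.0005, 0.0164, 0.0854], [0, 0, 0, 0.0112, 0.0005, 0.0164, 0.0854], [0, 0, 0, 0.0112, 0.0005, 0.0164, 0.0854], [0, 0, 0, 0.0112, 0.0005, 0.0164, 0.0854], [0, 0, 0, 0.0112, 0.0005, 0.0164, 0.0854], [0, 0, 0, 0.0112, 0.0005, 0.0164, 0.0854], [0, 0, 0, 0.0112, 0.0005, 0.0164, 0.0854], [0, 0, 0, 0, 0, 0, 0.0854], [0, 0, 0, 0, 0, 0, 0.0854], [0, 0, 0, 0, 0, 0, 0.0854], [0, 0, 0, 0, 0, 0, 0.0854]]
  ]
}}

```text
time: 27.5
tool_pos: [480.2, 325.6, 149.4]
orientation: [0.254, 0.635, 0.693, -0.23]
contact_force: [0.4, 0.8, -0.4]
grip_width: 85.2
grip_force: 0.0
```

```bash
python3 plan.py 484.8 259.9 70.8 5 40
```

```text
t 27.5 pos [480.2 325.6 149.4] toolz [ 0.06  -0.64  -0.766] tooly [0.996 0.088 0.004] F [ 0.4  0.8 -0.4] grip 85.19283200097341 0.0
turn deg [ 0.2   0.03 -0.07] | shift before turn [  0.2  -1.5 102.5] | after turn [ 1.000e-01 -1.200e+00  1.025e+02] len 102.5
```

Emit:
{"name": "drive_tool", "arguments": {
  "steps": [
    [[0, 0, 0, 0, 0, 0.015, 0.0854], [0, 0, 0, 0, 0, 0.016, 0.0854], [0, 0, 0, 0, 0, 0.016, 0.0854], [0, 0, 0, 0, 0, 0.016, 0.0854], [0, 0, 0, 0, 0, 0.016, 0.0854], [0, 0, 0, 0, 0, 0.014, 0.0854], [0, 0, 0, 0, 0, 0.009, 0.0854], [0, 0, 0, 0, 0, 0, 0.0854], [0, 0, 0, 0, 0, 0, 0.0854], [0, 0, 0, 0, 0, 0, 0.0854], [0, 0, 0, 0, 0, 0, 0.0854]]
  ]
}}

```text
time: 28.42
tool_pos: [485.8, 261.2, 70.3]
orientation: [0.254, 0.634, 0.693, -0.23]
contact_force: [0.8, 0.1, 0.9]
grip_width: 85.3
grip_force: 0.0
```

```bash
python3 plan.py 484.8 259.9 70.8 5 40
```

```text
t 28.4167 pos [485.8 261.2  70.3] toolz [ 0.06  -0.641 -0.765] tooly [0.996 0.09  0.003] F [0.8 0.1 0.9] grip 85.26336004247577 0.0
turn deg [0.23 0.05 0.03] | shift before turn [-1.2 -1.1  0.4] | after turn [-1.2 -1.1  0.4] len 1.7
```

Emit:
{"name": "drive_tool", "arguments": {
  "steps": [
    [[0, 0, 0, -0.001, -0.001, 0, 0.06], [0, 0, 0, 0, 0, 0, 0.04], [0, 0, 0, 0, 0, 0, 0.03], [0, 0, 0, 0, 0, 0, 0.02], [0, 0, 0, 0, 0, 0, 0.02], [0, 0, 0, 0, 0, 0, 0.02], [0, 0, 0, 0, 0, 0, 0.02]]
  ],
  "squeeze": 70
}}

```text
time: 29.0
tool_pos: [485.0, 259.5, 70.7]
orientation: [0.254, 0.634, 0.693, -0.231]
contact_force: [1.4, 1.5, 2.8]
grip_width: 28.3
grip_force: 68.7
```

Emit:
{"name": "drive_tool", "arguments": {
  "steps": [
    [[0, 0, 0, -0.003, 0, 0.0025, 0.02], [0, 0, 0, -0.003, 0, 0.0025, 0.02], [0, 0, 0, -0.003, 0, 0.0025, 0.02], [0, 0, 0, -0.003, 0, 0.0025, 0.02], [0, 0, 0, -0.003, 0, 0.0025, 0.02], [0, 0, 0, -0.003, 0, 0.0025, 0.02], [0, 0, 0, -0.003, 0, 0.0025, 0.02], [0, 0, 0, -0.003, 0, 0.0025, 0.02], [0, 0, 0, -0.003, 0, 0.0025, 0.02], [0, 0, 0, 0, 0, 0, 0.02], [0, 0, 0, 0, 0, 0, 0.02], [0, 0, 0, 0, 0, 0, 0.02]]
  ]
}}

```text
time: 30.0
tool_pos: [488.3, 223.5, 70.7]
orientation: [0.254, 0.634, 0.693, -0.231]
contact_force: [3.9, 1.8, 3.0]
grip_width: 28.0
grip_force: 69.4
```

```bash
python3 plan.py 488.2 223.9 70.5 5 40
```

```text
t 30.0 pos [488.3 223.5  70.7] toolz [ 0.06  -0.642 -0.764] tooly [0.996 0.089 0.002] F [3.9 1.8 3. ] grip 28.014465696662697 69.35155391693115
turn deg [0.19 0.17 0.01] | shift before turn [ 0.4 -0.  -0.1] | after turn [ 0.4 -0.  -0.1] len 0.4
```

Nearly or fully home. I'll press a bit more to confirm the end stop.

Emit:
{"name": "drive_tool", "arguments": {
  "steps": [
    [[0, 0, 0, -0.0015, 0, 0.0013, 0.02], [0, 0, 0, -0.0015, 0, 0.0013, 0.02], [0, 0, 0, 0, 0, 0, 0.02], [0, 0, 0, 0, 0, 0, 0.02], [0, 0, 0, 0, 0, 0, 0.02]]
  ]
}}

```text
time: 30.42
tool_pos: [488.3, 223.5, 70.6]
orientation: [0.253, 0.634, 0.694, -0.229]
contact_force: [-0.9, 10.3, 10.0]
grip_width: 28.3
grip_force: 70.4
```

Hard stop reached. I'll relieve the push, open and retreat.

Emit:
{"name": "drive_tool", "arguments": {
  "steps": [
    [[0, 0, 0, 0.0018, 0, -0.0015, 0.02], [0, 0, 0, 0, 0, 0, 0.02], [0, 0, 0, 0, 0, 0, 0.0854], [0, 0, 0, 0, 0, 0, 0.0854], [0, 0, 0, 0, 0, 0, 0.0854], [0, 0, 0, 0, 0, 0, 0.0854], [0, 0, 0, 0, 0, 0, 0.0854], [0, 0, 0, 0, 0, -0.015, 0.0854], [0, 0, 0, 0, 0, -0.02, 0.0854], [0, 0, 0, 0, 0, -0.02, 0.0854], [0, 0, 0, 0, 0, -0.02, 0.0854], [0, 0, 0, 0, 0, -0.02, 0.0854], [0, 0, 0, 0, 0, -0.02, 0.0854], [0, 0, 0, 0, 0, -0.02, 0.0854], [0, 0, 0, 0, 0, -0.02, 0.0854], [0, 0, 0, 0, 0, 0, 0.0854], [0, 0, 0, 0, 0, 0, 0.0854]]
  ]
}}

```text
time: 31.83
tool_pos: [478.4, 322.4, 189.0]
orientation: [0.254, 0.634, 0.693, -0.231]
contact_force: [-0.0, -0.9, -0.8]
grip_width: 85.2
grip_force: 0.0
```

```bash
python3 - <<'E'
from h import *
t=read_camera("top");d=read_camera("side")
a=cv2.resize(np.ascontiguousarray(t["image"][180:260,192:272,::-1]),(400,400),interpolation=cv2.INTER_CUBIC)
b=cv2.resize(np.ascontiguousarray(d["image"][130:210,215:295,::-1]),(400,400),interpolation=cv2.INTER_CUBIC)
cv2.imwrite("pics/f.png",np.hstack([a,b]));print(observe()["contact_force"])
E
```

```text
[-0.4926016   0.25691673  0.12736501]
```

View pics/f.png

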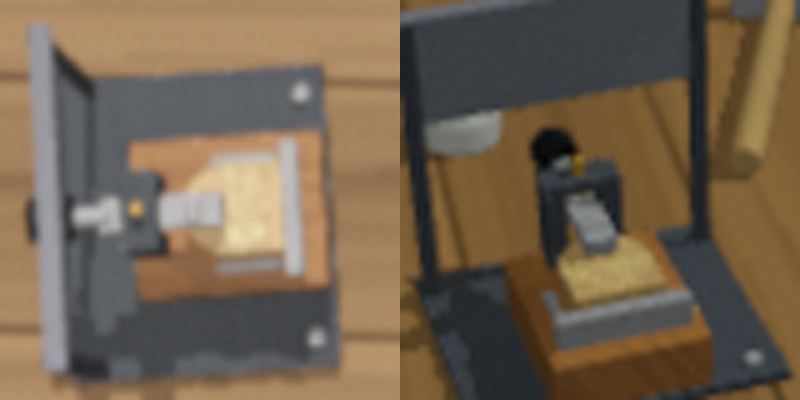

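The bolt reaches over the block (left crop ~205,210) and the block sits square between the fences, up against the stop (~290). The arm is clear of everything.

```bash
python3 -c "
from workcell import *
print(hand_in())"
```

```text
the job is handed in; nothing more can be done
None
```

I handed the job in at about 32 s; no verdict came back, but the last picture shows the low heel block flat in the bed against the far stop, the knob home with the bolt over the block, and the arm clear.

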